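# Find the loose clamp lever on the welding jig and mark it

### The job

Check the three clamping levers on the welding jig: push the end of each one clockwise (seen from above, the tightening way) at least 5 mm, feeling how hard it is to start; two are sound and give only to a stiff push, and right after come up hard. Exactly one is loose and starts at a light push: turn it on clockwise until it too comes up firm. Never press on a lever with more than 30 N or turn it back; then mark the one that was loose by slipping the grey collar over its stud so that it lies flat on the hub, let go, and leave the mug, tape measure and bottle alone.

Things in the scene. Friction and masses are not known exactly. Their poses are not given: they have to be found in the camera images.
- post_a: one of three identical clamping points, 130 mm apart along the jig's top bar: a fixed steel washer, 48 mm diameter, 5 mm thick, under a black lever that turns about the vertical. Origin: on the turning axis, under the washer (58 mm above the table); z up; its -x axis is where the lever points at the start, towards the robot within about 30 degrees
- lever_a (a joint): angle of the lever on post_a in rad: 0 at the start, grows clockwise seen from above (tightening). It stays where left. Pushed 75 to 80 mm from the axis, a sound lever gives only at 10 to 14 N, a loose one at 2 to 4 N, all along; then each comes up against a rigid stop: a sound one after 0.1 to 0.2 rad, the loose one after 0.4 to 0.5 rad
- tip_a (a point): middle of the outer end face of the black lever on post_a: 90 mm from the turning axis, 17 mm above the post's origin. The lever is a level arm 14 mm wide and 14 mm high, swelling to an 18 by 18 mm end pad over its last 22 mm, starting at a round hub of 40 mm diameter whose flat top is 28 mm above the post's origin
- stud_a (a point): top of the steel stud on the axis of post_a: a plain upright pin of 16 mm diameter standing 22 mm above the flat hub top (50 mm above the post's origin), its top edge bevelled
- post_b: one of three identical clamping points, 130 mm apart along the jig's top bar: a fixed steel washer, 48 mm diameter, 5 mm thick, under a black lever that turns about the vertical. Origin: on the turning axis, under the washer (58 mm above the table); z up; its -x axis is where the lever points at the start, towards the robot within about 30 degrees
- lever_b (a joint): angle of the lever on post_b in rad: 0 at the start, grows clockwise seen from above (tightening). It stays where left. Pushed 75 to 80 mm from the axis, a sound lever gives only at 10 to 14 N, a loose one at 2 to 4 N, all along; then each comes up against a rigid stop: a sound one after 0.1 to 0.2 rad, the loose one after 0.4 to 0.5 rad
- tip_b (a point): middle of the outer end face of the black lever on post_b: 90 mm from the turning axis, 17 mm above the post's origin. The lever is a level arm 14 mm wide and 14 mm high, swelling to an 18 by 18 mm end pad over its last 22 mm, starting at a round hub of 40 mm diameter whose flat top is 28 mm above the post's origin
- stud_b (a point): top of the steel stud on the axis of post_b: a plain upright pin of 16 mm diameter standing 22 mm above the flat hub top (50 mm above the post's origin), its top edge bevelled
- post_c: one of three identical clamping points, 130 mm apart along the jig's top bar: a fixed steel washer, 48 mm diameter, 5 mm thick, under a black lever that turns about the vertical. Origin: on the turning axis, under the washer (58 mm above the table); z up; its -x axis is where the lever points at the start, towards the robot within about 30 degrees
- lever_c (a joint): angle of the lever on post_c in rad: 0 at the start, grows clockwise seen from above (tightening). It stays where left. Pushed 75 to 80 mm from the axis, a sound lever gives only at 10 to 14 N, a loose one at 2 to 4 N, all along; then each comes up against a rigid stop: a sound one after 0.1 to 0.2 rad, the loose one after 0.4 to 0.5 rad
- tip_c (a point): middle of the outer end face of the black lever on post_c: 90 mm from the turning axis, 17 mm above the post's origin. The lever is a level arm 14 mm wide and 14 mm high, swelling to an 18 by 18 mm end pad over its last 22 mm, starting at a round hub of 40 mm diameter whose flat top is 28 mm above the post's origin
- stud_c (a point): top of the steel stud on the axis of post_c: a plain upright pin of 16 mm diameter standing 22 mm above the flat hub top (50 mm above the post's origin), its top edge bevelled
- jig: welding jig fixed to the table: steel base plate 100 x 380 x 10 mm, on it a square steel tube and a flat bar 56 mm wide (x) and 340 mm long (y), bar top 58 mm above the table; the three posts stand along the middle of the bar. Origin: centre of the underside; y along the tube. It does not move
- collar: loose grey plastic marker collar lying flat on the table, to the robot's left: a ring of 48 mm outer and 26 mm inner diameter, 22 mm high, 50 g. Origin: centre of its underside, on its axis; z along the axis. It drops over a stud with 5 mm play all round and then lies flat on the hub top
- mug: bystander: white mug, 80 mm wide, 90 mm high, standing to the robot's right; origin under its centre
- tape: bystander: black tape measure 70 x 42 x 68 mm, standing to the robot's left beyond the collar; origin under its centre
- bottle: bystander: clear bottle with black cap, 66 mm diameter, 190 mm high, to the robot's right; origin under its centre
Mind the look-alikes: they are no part of the job. What is meant by the collar is not purple or yellow, and is the smaller of those in its own colour.

How it is judged:
By the outcome, as a careful person would: the job done as asked, in the order asked, and still so for the second after the job is handed in, with the robot touching nothing.
It also fails if it takes over 72 s, if anything falls off the work surface, if the arm or the gripper's body presses on something with over 40 N, if the wrist force passes 120 N, or if a joint passes its speed limit or range.

### The arm

A 6-joint arm with a two-finger parallel gripper is mounted at the origin on the work surface. World frame = base frame: x ahead of the robot, y to its left, z up, the work surface at z = 0. Lengths are in m, angles in rad, forces in N, time in s.
With the tool pointing down it reaches from about 0.375 to 0.9 m from the base axis. Payload 3.1 kg.
Tool frame: the origin (TCP) lies midway between the tips of the shut fingers; the grasp point (between the pads) lies robot.grip_depth behind it (robot.grip_depth is the distance from the TCP to the grasp point, in m); z points along the fingers, y is the line along which they close (so a half turn about z gives the same grasp; the last joint's range is limited). The gripper opens to 87 mm and grips with 3 to 60 N. Pads are 19 mm wide; open, the fingers measure 117 mm over their backs; the gripper's body (75 mm by 190 mm) begins 51 mm behind the grasp point.
Start: joints at [1, 0.527, 1.433, -0, 1.181, -0.178], TCP at [0.239, 0.578, 0.223] pointing down, gripper open.
Joint ranges: [-3.08, 3.08], [-0.75, 2.2], [0.22, 2.44], [-1.43, 4.57], [0, 2.65], [-2.85, 2.85]. Speed limits (rad/s): [2.79, 2.79, 3.14, 3.14, 3.14, 3.14].

### API

Orientations are given as a unit quaternion [x, y, z, w].
In Python, from rig import robot gives the robot as it stands.
- The arm moves only by the shell command python3 -m creep 'ROWS' [OPENING] [FORCE]. ROWS is a JSON list of rows, 1 to 20 of them, each written [[dx, dy, dz], turn]: dx, dy, dz in m, then a turn about the tool's z in rad; each row shifts and turns the commanded pose from where the row before left it, along the tool's axes as they then stand; what a row does not reach is not made up. A row lasts 1/12 s, in which the tool goes at most 0.0417 m and 0.125 rad, less where a joint would pass 70% of its speed; a pose out of reach is approached as far as the arm can. OPENING is the finger opening in m, set as the command begins (- or left out keeps the last). The fingers move at their own pace and stop on an object; FORCE is the grip in N (left out, the last holds). Time passes only in rows, so rows that do not move let the fingers close. It prints the time, the measured TCP pose, the force, the opening and the grip force at its end. Input that does not fit is refused with a message, and nothing moves.
- robot.get_obs(): the state, without advancing time (a new reading comes with each control period).
- robot.camera(name): name is "scene" or "top"; returns a dict with "img" (384x512x3 uint8, red, green, blue), "fx", "fy", "cx", "cy" (pixels), "xyz" and "attitude" of the camera in the world. Camera axes: x right, y down, z forward; pixel columns grow to the right and rows downward; lengths in m; the calibration is good to about 2 mm. A picture is of the moment at which its call begins. There is no depth.
- robot.hand_in(): hands the job in; it is judged then, once.
The state is a dict: "time": time; "q": joint angles; "joint_velocities": joint speeds; "joint_torque": joint torques, N m; "position": TCP position; "tool_rot": TCP orientation; "ft_force": force on the tool from outside, world axes, zero at the start; "moment": the same for the moment, N m; "grip_width": finger opening in m; "grip_force": force on a finger pad.
Only numpy, scipy, OpenCV 4.12 (cv2) and the standard library are available. Lean on these libraries where they do the work, as an engineer would, in place of code of your own. Each camera call takes 0.05 s, during which the arm holds its last target. There are 200 camera calls.

## Working session

There is one attempt and no reset: what is moved stays moved. The work goes in short steps, Python scripts to look and compute and a shell command to move; the robot and the scene stay as the last step left them, time stands still between calls to the robot, and variables do not carry over. Pictures are saved under pics/ and viewed, at most 10 in all, crops included, and the job is handed in when it is done.

```bash
mkdir -p pics; ls; python3 - <<'E'
from rig import robot
import cv2
print(robot.get_obs(), robot.grip_depth)
for n in("scene","top"):
    c=robot.camera(n); cv2.imwrite(f"pics/{n}0.png",c["img"][:,:,::-1])
    print({k:v for k,v in c.items() if k!="img"})
E
```

```text
pics
{'time': 0.0, 'q': array([ 1.00050356e+00,  5.28457493e-01,  1.43389355e+00, -1.34186911e-05,
        1.18139094e+00, -1.78513288e-01]), 'joint_velocities': array([-6.21613412e-06, -1.39703067e-03,  3.20785798e-04,  1.03169609e-03,
        8.13142475e-04,  4.82734256e-04]), 'joint_torque': array([ 1.47246094e-03, -4.40042138e+01, -1.76592064e+01,  6.33905525e-02,
        5.80745330e-02, -1.77681654e-04]), 'position': array([0.23823088, 0.57702867, 0.22157975]), 'tool_rot': array([ 1.94636718e-01,  9.80874810e-01, -1.00248876e-03, -3.87249099e-04]), 'ft_force': array([-0.3032734 , -1.01849467, -0.25310267]), 'moment': array([-0.01753904, -0.01439924,  0.00134703]), 'grip_force': 0.0, 'grip_width': 0.0869375879107194} 0.0187
{'fx': 384.65926842226907, 'fy': 384.65926842226907, 'cx': 257.6941801098963, 'cy': 198.6224489159813, 'xyz': array([0.77841654, 0.52859841, 0.9778613 ]), 'attitude': array([ 0.22195213,  0.9356725 , -0.26713992, -0.06237376])}
{'fx': 381.03385140278954, 'fy': 381.03385140278954, 'cx': 263.8614205345601, 'cy': 185.81096447047045, 'xyz': array([0.33864155, 0.00797098, 1.17406684]), 'attitude': array([-0.69969678,  0.70908224, -0.06015038,  0.06331445])}
```

View pics/top0.png

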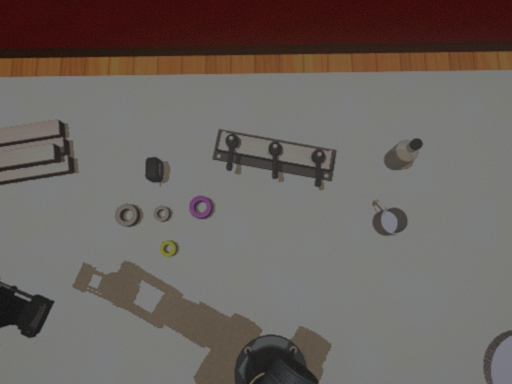

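View pics/scene0.png

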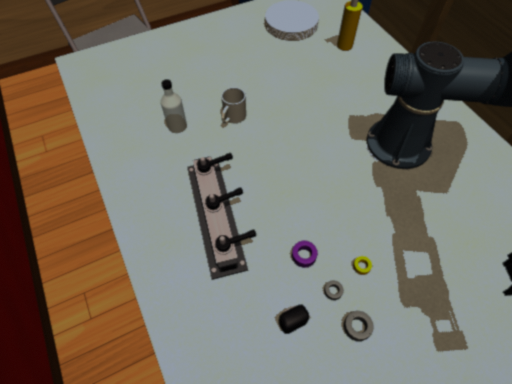

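In the top view the candidate rings are grey large (127,215), grey small (162,214), purple (201,207) and yellow (169,248). The small grey one at (162,214), scene (333,290), fits: it is grey and the smaller of the two greys. The levers are at top (231,150), (275,160) and (319,168). I'll confirm with an enlarged crop.

```bash
cat > h.py <<'E'
import numpy as np, cv2
from scipy.spatial.transform import Rotation as R
from rig import robot
def ray(c,u,v):
    d=R.from_quat(c["attitude"]).apply([(u-c["cx"])/c["fx"],(v-c["cy"])/c["fy"],1]); return c["xyz"],d
def plane(c,u,v,z):
    o,d=ray(c,u,v); return o+d*(z-o[2])/d[2]
def tri(c1,p1,c2,p2):
    (o1,d1),(o2,d2)=ray(c1,*p1),ray(c2,*p2)
    s=np.linalg.lstsq(np.c_[d1,-d2],o2-o1,rcond=None)[0]
    a,b=o1+s[0]*d1,o2+s[1]*d2; return (a+b)/2,np.linalg.norm(a-b)
def proj(c,p):
    q=R.from_quat(c["attitude"]).inv().apply(np.array(p)-c["xyz"]); return np.array([c["cx"]+c["fx"]*q[0]/q[2],c["cy"]+c["fy"]*q[1]/q[2]])
E
python3 - <<'E'
from h import *
t=cv2.imread("pics/top0.png");s=cv2.imread("pics/scene0.png")
f=lambda im,x,y,w,h,k:cv2.convertScaleAbs(cv2.resize(im[y:y+h,x:x+w],None,fx=k,fy=k,interpolation=cv2.INTER_CUBIC),alpha=1.6)
a=f(t,205,120,140,75,5);  # 700x375
b=f(t,110,195,110,65,3); b2=f(s,290,235,110,65,3)
o=np.zeros((575,700,3),np.uint8);o[:375]=a;o[378:573,:330]=b;o[378:573,340:670]=b2
cv2.imwrite("pics/crop1.png",o)
cv2.imwrite("pics/crop2.png",f(s,180,145,90,85,7))
E
```

```text
(no output)
```

View pics/crop1.png

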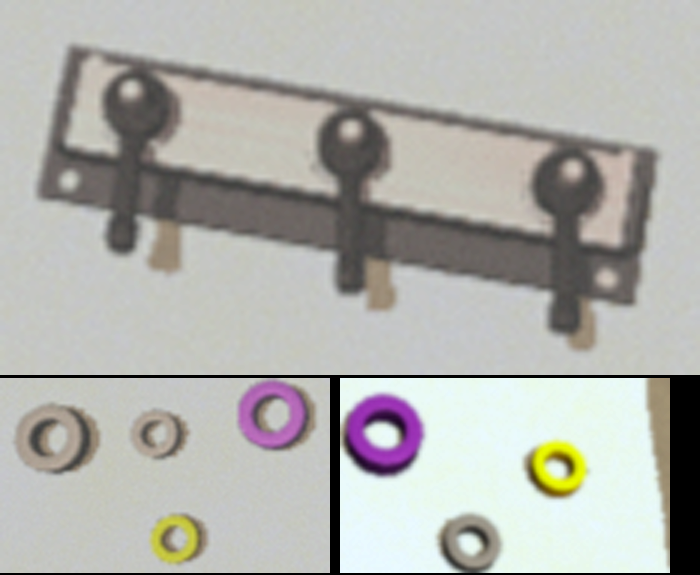

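View pics/crop2.png

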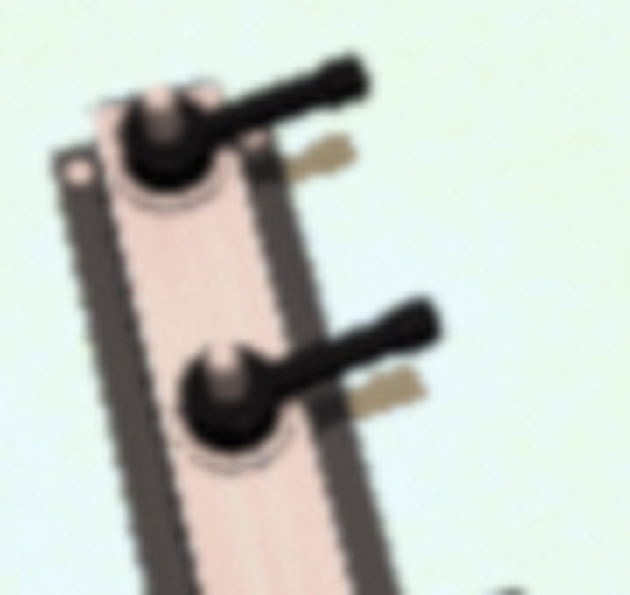

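The crop confirms it: the small grey ring at top (162,214) is the collar. The levers run from hubs at about (232,141), (275,149) and (318,157) to tips at about (229,170), (275,178) and (317,186).

```bash
python3 - <<'E'
from h import *
T=robot.camera("top");S=robot.camera("scene")
def hubs(c,x,y,w,h,th):
    im=c["img"][y:y+h,x:x+w].max(2); k=6
    b=cv2.resize(im,None,fx=k,fy=k,interpolation=cv2.INTER_CUBIC)
    m=(b<th).astype(np.uint8); m=cv2.morphologyEx(m,cv2.MORPH_CLOSE,cv2.getStructuringElement(2,(31,31)))
    e=cv2.morphologyEx(m,cv2.MORPH_OPEN,cv2.getStructuringElement(2,(49,49)))
    n,l,st,ce=cv2.connectedComponentsWithStats(e)
    return [((np.array(ce[i])+.5)/k-.5+[x,y],st[i][2:5]) for i in range(1,n)]
for th in (45,55):
  print(th)
  ht=hubs(T,205,120,140,75,th);hs=hubs(S,180,145,90,120,th)
  for p,s in ht: print("T",p.round(1),s,plane(T,*p,.083).round(4))
  for p,s in hs: print("S",p.round(1),s,plane(S,*p,.078).round(4))
# manual: tips from crop1
g=lambda x,y:((x+.5)/5-.5+205,(y+.5)/5-.5+120)
g2=lambda x,y:((x+.5)/7-.5+180,(y+.5)/7-.5+145)
for n,p in dict(A=(121,252),B=(349,293),C=(563,332)).items(): print("tip",n,plane(T,*g(*p),.08).round(4))
for n,p in dict(A=(132,92),B=(350,130),C=(572,170)).items(): print("studtop",n,plane(T,*g(*p),.108).round(4))
for n,p in dict(B=(222,355),C=(160,95)).items(): print("studtopS",n,plane(S,*g2(*p),.108).round(4))
for n,p in dict(B=(418,322),C=(345,78)).items(): print("padtopS",n,plane(S,*g2(*p),.08).round(4))
# collar
for c,(x,y,w,h),n in((T,(150,202,24,24),"T"),(S,(318,276,30,28),"S")):
    im=c["img"][y:y+h,x:x+w].astype(int); bg=np.median(im.reshape(-1,3),0)
    d=(bg[2]-im[:,:,2]); d=cv2.resize(d.astype(np.float32),None,fx=6,fy=6,interpolation=cv2.INTER_CUBIC)
    m=(d>35).astype(np.uint8)
    cs,_=cv2.findContours(m,0,1); cs=max(cs,key=cv2.contourArea); (u,v),ax,an=cv2.fitEllipse(cs)
    u,v=(u+.5)/6-.5+x,(v+.5)/6-.5+y; print(n,bg,u,v,np.array(ax)/6,plane(c,u,v,.015).round(4),plane(c,u,v,.022).round(4))
    cs2,hi=cv2.findContours(m,2,1)
    for q,hh in zip(cs2,hi[0]):
        if hh[3]>=0 and len(q)>20: (u,v),ax,an=cv2.fitEllipse(q);u,v=(u+.5)/6-.5+x,(v+.5)/6-.5+y;print(" hole",u,v,np.array(ax)/6,plane(c,u,v,.02).round(4))
E
```

```text
45
S [204.  166.3] [  78   66 3943] [ 0.6189 -0.1405  0.078 ]
S [223.9 198.4] [  50   50 1941] [ 0.6121 -0.0143  0.078 ]
S [212.7 203.7] [  78   62 3753] [ 0.6462 -0.0121  0.078 ]
S [236.1 239.4] [  57   57 2518] [0.6345 0.1141 0.078 ]
S [222.9 246.5] [  72   53 3070] [0.6734 0.1171 0.078 ]
55
T [233.7 157. ] [  71   63 3566] [0.6187 0.0996 0.083 ]
T [276.6 165.9] [  57   72 3355] [ 0.5901 -0.0266  0.083 ]
S [204.5 165.7] [  89   74 4937] [ 0.6168 -0.1418  0.078 ]
S [216.8 201.1] [ 147  100 8159] [ 0.6329 -0.015   0.078 ]
S [236.1 239.6] [  66   67 3285] [0.6349 0.1145 0.078 ]
S [222.4 245.5] [  93   65 4651] [0.6733 0.1141 0.078 ]
S [233.  262.3] [  75   31 1818] [0.6683 0.168  0.078 ]
tip A [0.5805 0.1141 0.08  ]
tip B [ 0.5541 -0.0195  0.08  ]
tip C [ 0.5292 -0.1437  0.08  ]
studtop A [0.6694 0.1053 0.108 ]
studtop B [ 0.6447 -0.0211  0.108 ]
studtop C [ 0.619  -0.1486  0.108 ]
studtopS B [ 0.6437 -0.0202  0.108 ]
studtopS C [ 0.6172 -0.1471  0.108 ]
padtopS B [ 0.5636 -0.0171  0.08  ]
padtopS C [ 0.5388 -0.1421  0.08  ]
T [121. 122. 116.] 164.76885986328125 214.04664611816406 [12.08060328 14.14978027] [0.46   0.3155 0.015 ] [0.4593 0.3137 0.022 ]
S [143. 153. 148.] 332.6810493469238 289.9894104003906 [19.62575022 21.02801005] [0.4637 0.3266 0.015 ] [0.4659 0.3281 0.022 ]
 hole 332.56803639729816 290.02763239542645 [6.56388728 8.2993482 ] [0.4656 0.3277 0.02  ]
```

```bash
python3 -m creep '[[[0,0,0],-0.098],[[0,0,0],-0.098],[[0,0,0],-0.098],[[0,0,0],-0.098],[[-0.025,-0.033,0],0],[[-0.025,-0.033,0],0],[[-0.025,-0.033,0],0],[[-0.025,-0.033,0],0],[[-0.025,-0.033,0],0],[[-0.025,-0.033,0],0],[[-0.025,-0.033,0],0],[[-0.025,-0.033,0],0],[[-0.025,-0.033,0],0],[[-0.025,-0.033,0],0]]' 0 20; python3 - <<'E'
from h import *
T=robot.camera("top");S=robot.camera("scene")
g=lambda x,y:((x+.5)/3-.5+110,(y+.5)/3-.5+195)
print(plane(T,*g(157,56),.022),plane(T,*g(159,58),.011))
p=tri(T,g(157,56),S,(332.6,290)); print(p)
E
```

```text
time: 1.37
position: [0.4895, 0.2459, 0.2226]
tool_rot: [-0.0, 1.0, 0.0, -0.0]
ft_force: [1.4, 1.6, -0.6]
grip_width: 0.0036
grip_force: 0.0
[0.46158869 0.32217247 0.022     ] [0.46068571 0.32305761 0.011     ]
(array([0.46261425, 0.32547534, 0.0105671 ]), np.float64(0.0005336317252238788))
```

```bash
python3 -m creep '[[[-0.02,-0.033,0],0],[[-0.02,-0.033,0],0],[[-0.02,-0.033,0],0],[[-0.02,-0.033,0],0],[[-0.02,-0.033,0],0],[[0,0,0.038],0],[[0,0,0.038],0],[[0,0,0.038],0],[[0,0,0.038],0],[[0,0,0],0],[[0,0,0],0]]' 0 20; python3 - <<'E'
from h import *
S=robot.camera("scene");i=S["img"][130:280,160:300,::-1]
cv2.imwrite("pics/s2.png",cv2.convertScaleAbs(cv2.resize(i,None,fx=4,fy=4,interpolation=2),alpha=1.6))
E
```

```text
time: 2.38
position: [0.5865, 0.0835, 0.0685]
tool_rot: [-0.0, 1.0, 0.0, -0.003]
ft_force: [0.5, -0.1, 0.9]
grip_width: 0.0005
grip_force: 0.0
```

View pics/s2.png

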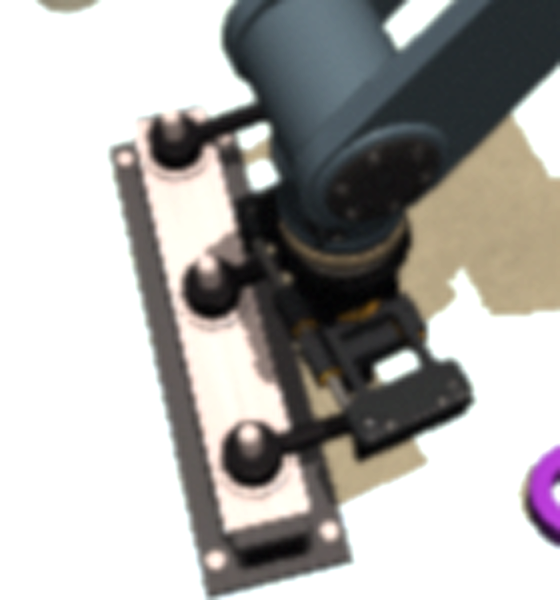

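The shut fingers stand beside lever A, on its right (−y) side, with the gripper body above the bar.

```bash
python3 -m creep '[[[-0.004,0.002,0],0],[[0,0.002,0],0],[[0,0.001,0],0],[[0,0,0],0]]' | egrep "pos|force:"; python3 -m creep '[[[0,0.001,0],0],[[0,0.001,0],0]]'| egrep "pos|force:"; python3 -m creep '[[[0,0.001,0],0],[[0,0.001,0],0]]'| egrep "pos|force:"
```

```text
position: [0.5939, 0.0882, 0.0727]
ft_force: [0.2, 0.2, 0.8]
grip_force: 0.0
position: [0.5929, 0.0898, 0.0714]
ft_force: [0.3, -0.6, 0.2]
grip_force: 0.0
position: [0.5926, 0.0918, 0.0706]
ft_force: [0.5, 0.0, -0.4]
grip_force: 0.0
```

```bash
for i in 1 2 3; do python3 -m creep '[[[0,0.001,0],0],[[0,0.001,0],0]]' | egrep "pos|ft_force:"; done
```

```text
position: [0.5926, 0.0938, 0.0704]
ft_force: [-0.3, -0.1, -1.4]
position: [0.5927, 0.0955, 0.0704]
ft_force: [0.4, -4.2, -0.2]
position: [0.5927, 0.0969, 0.0705]
ft_force: [-1.0, -4.3, -0.6]
```

```bash
for i in 1 2 3; do python3 -m creep '[[[0,0.001,0],0],[[0,0.001,0],0]]' | egrep "pos|ft_force:"; done
```

```text
position: [0.5927, 0.0993, 0.0705]
ft_force: [-0.6, -2.9, 0.2]
position: [0.5928, 0.1016, 0.0705]
ft_force: [-0.0, -3.2, -0.2]
position: [0.5929, 0.1037, 0.0705]
ft_force: [1.4, -4.3, -1.5]
```

A starts at about 3–4 N, so it is the loose one. I'll follow the arc to its stop.

```bash
python3 -m creep '[[[0,0.002,0],0.05],[[0,0.002,0],0.05],[[0,0.002,0],0.05],[[0,0.002,0],0.05]]' | egrep "pos|rot|ft_force:";  python3 -m creep '[[[0,0.0015,0],0.05],[[0,0.0015,0],0.05],[[0,0.0015,0],0.03],[[0,0.0015,0],0.03]]' | egrep "pos|rot|ft_force:"
```

```text
position: [0.5922, 0.1119, 0.0704]
tool_rot: [0.101, 0.995, -0.0, -0.001]
ft_force: [-2.4, -3.6, 1.4]
position: [0.5923, 0.118, 0.0703]
tool_rot: [0.18, 0.984, -0.0, -0.003]
ft_force: [-3.6, -3.2, 2.1]
```

```bash
for i in 1 2 3; do python3 -m creep '[[[0,0.001,0],0.02],[[0,0.001,0],0.02]]' | egrep "pos|rot|ft_force:";done
```

```text
position: [0.5933, 0.1198, 0.0701]
tool_rot: [0.199, 0.98, -0.0, -0.002]
ft_force: [-3.9, -3.4, 1.0]
position: [0.5946, 0.1216, 0.0701]
tool_rot: [0.219, 0.976, -0.0, -0.002]
ft_force: [-4.5, -2.0, -0.5]
position: [0.5965, 0.1233, 0.0702]
tool_rot: [0.238, 0.971, -0.0, -0.001]
ft_force: [-4.4, -1.6, -1.1]
```

```bash
for i in 1 2 3; do python3 -m creep '[[[0,0.001,0],0.01],[[0,0.001,0],0.01]]' | egrep "pos|ft_force:";done
```

```text
position: [0.5979, 0.1249, 0.0703]
ft_force: [-4.4, -2.4, -0.4]
position: [0.5988, 0.1266, 0.0704]
ft_force: [-4.8, -1.9, -0.2]
position: [0.5998, 0.1283, 0.0704]
ft_force: [-4.7, -0.7, -0.1]
```

```bash
python3 -m creep '[[[0,-0.003,0],0],[[0,-0.003,0],0.02],[[0.004,0,0],0.03],[[0.003,0,0],0.02],[[0,0,0],0]]' | egrep "pos|rot|ft_force:"
python3 - <<'E'
from h import *
for n,x,y in(("top",205,120),("scene",180,190)):
    i=robot.camera(n)["img"][y:y+75,x:x+100,::-1]
    cv2.imwrite(f"pics/{n}3.png",i)
a,b=[cv2.resize(cv2.imread(f"pics/{n}3.png"),None,fx=4,fy=4,interpolation=2) for n in("top","scene")]
cv2.imwrite("pics/v3.png",cv2.convertScaleAbs(np.hstack([a,b]),alpha=1.6))
E
```

```text
position: [0.5921, 0.1272, 0.0711]
tool_rot: [0.301, 0.954, 0.001, 0.001]
ft_force: [-0.4, 0.4, 0.6]
```

View pics/v3.png

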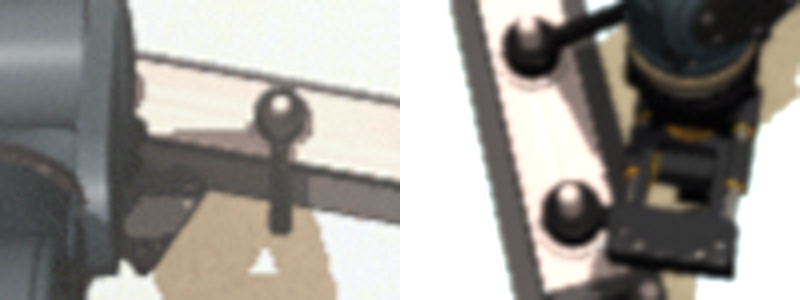

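No view of lever A (the gripper covers it), so I'll go on by feel.

```bash
python3 -m creep '[[[0,0.002,0],0],[[0,0.001,0],0]]' | egrep "pos|ft_force:"; for i in 1 2 3; do python3 -m creep '[[[0,0.001,0],0],[[0,0.001,0],0]]' | egrep "pos|ft_force:";done
```

```text
position: [0.5937, 0.1294, 0.0707]
ft_force: [0.6, -0.9, 0.6]
position: [0.5944, 0.1311, 0.0705]
ft_force: [-0.5, -0.4, -0.5]
position: [0.5945, 0.1314, 0.0704]
ft_force: [-2.4, -6.8, 2.5]
position: [0.5945, 0.1315, 0.0704]
ft_force: [-4.4, -11.1, 4.8]
```

```bash
python3 -m creep '[[[0,0.001,0],0],[[0,0.001,0],0]]' | egrep "pos|ft_force:"; python3 -m creep '[[[0,-0.003,0],0],[[0,-0.005,0],0],[[0,-0.01,0],0],[[0,-0.01,0],0]]' | egrep "pos|rot|ft_force:"
```

```text
position: [0.5945, 0.1316, 0.0704]
ft_force: [-4.7, -16.1, 5.2]
position: [0.5813, 0.1128, 0.0705]
tool_rot: [0.3, 0.954, 0.0, 0.0]
ft_force: [0.3, -0.2, -0.9]
```

```bash
python3 -m creep '[[[0,0,-0.01],-0.122],[[0,0,-0.01],-0.122],[[0,0,-0.01],-0.122],[[0,0,-0.01],-0.122],[[0,0,0],-0.121],[[0.0024,-0.0288,0],0],[[0.0024,-0.0288,0],0],[[0.0024,-0.0288,0],0],[[0.0024,-0.0288,0],0],[[0.0024,-0.0288,0],0],[[0.0024,-0.0288,0],0],[[0,0,0],0],[[0,0,0.02],0],[[0,0,0.02],0],[[0,0,0],0]]' | egrep "pos|rot|ft_force:"
```

```text
position: [0.564, -0.0593, 0.0677]
tool_rot: [0.001, 1.0, 0.001, -0.003]
ft_force: [-0.4, 0.6, -0.4]
```

```bash
python3 -m creep '[[[-0.002,0.004,0],0],[[0,0.004,0],0],[[0,0.003,0],0],[[0,0,0],0]]' | egrep "pos|ft_force:"; for i in 1 2 3 4 5; do python3 -m creep '[[[0,0.001,0],0],[[0,0.001,0],0]]' | egrep "pos|ft_force:";done
```

```text
position: [0.5695, -0.0478, 0.0716]
ft_force: [0.6, -0.9, 0.3]
position: [0.5693, -0.0467, 0.0712]
ft_force: [-1.4, -0.8, -0.3]
position: [0.5691, -0.0448, 0.0708]
ft_force: [-0.6, 0.7, 0.1]
position: [0.569, -0.0429, 0.0706]
ft_force: [-0.0, 0.0, -0.0]
position: [0.5689, -0.0408, 0.0705]
ft_force: [0.2, 0.4, 1.1]
position: [0.569, -0.0388, 0.0705]
ft_force: [-0.0, -0.4, -0.3]
```

```bash
for i in 1 2 3 4; do python3 -m creep '[[[0,0.001,0],0],[[0,0.001,0],0]]' | egrep "pos|ft_force:";done
```

```text
position: [0.569, -0.038, 0.0706]
ft_force: [-1.4, -8.2, 0.1]
position: [0.569, -0.0379, 0.0706]
ft_force: [-2.7, -12.3, -0.2]
position: [0.569, -0.0372, 0.0706]
ft_force: [-3.3, -15.2, 0.1]
position: [0.5688, -0.0354, 0.0706]
ft_force: [-2.8, -15.7, -0.3]
```

```bash
for i in 1 2; do python3 -m creep '[[[0,0.001,0],0],[[0,0.0007,0],0]]' | egrep "pos|ft_force:";done
```

```text
position: [0.5688, -0.0337, 0.0706]
ft_force: [-3.3, -14.8, -0.0]
position: [0.5687, -0.0321, 0.0706]
ft_force: [-3.4, -15.6, 0.5]
```

```bash
python3 -m creep '[[[0,-0.005,0],0],[[0,-0.005,0],0],[[0,-0.004,-0.01],0],[[0,0,-0.02],0],[[0,0,-0.01],0],[[0.0056,-0.027,0],0],[[0.0056,-0.027,0],0],[[0.0056,-0.027,0],0],[[0.0056,-0.027,0],0],[[0.0056,-0.027,0],0],[[0,0,0],0],[[0,0,0.02],0],[[0,0,0.02],0],[[0,0,0],0]]' | egrep "pos|rot|ft_force:";python3 -m creep '[[[0,0,0],0],[[0,0.004,0],0],[[0,0.003,0],0],[[0,0,0],0]]' | egrep "pos|ft_force:"
```

```text
position: [0.5389, -0.1749, 0.0683]
tool_rot: [0.001, 1.0, 0.002, -0.002]
ft_force: [-0.5, 0.5, -0.3]
position: [0.5414, -0.1686, 0.0717]
ft_force: [-0.0, -0.2, 0.8]
```

```bash
for i in 1 2 3 4 5; do python3 -m creep '[[[0,0.001,0],0],[[0,0.001,0],0]]' | egrep "pos|ft_force:";done
```

```text
position: [0.5413, -0.1673, 0.0712]
ft_force: [-0.1, -0.2, 0.7]
position: [0.541, -0.1654, 0.0707]
ft_force: [0.0, 0.5, -0.2]
position: [0.5409, -0.1638, 0.0706]
ft_force: [0.2, -3.6, 0.5]
position: [0.541, -0.1636, 0.0707]
ft_force: [-3.4, -9.7, -0.8]
position: [0.5411, -0.1635, 0.0707]
ft_force: [-5.4, -14.3, -1.2]
```

```bash
for i in 1 2 3 4; do python3 -m creep '[[[0,0.001,0],0],[[0,0.0008,0],0]]' | egrep "pos|ft_force:";done
```

```text
position: [0.541, -0.1623, 0.0707]
ft_force: [-3.9, -14.0, -1.6]
position: [0.5409, -0.1605, 0.0707]
ft_force: [-5.1, -13.6, -1.5]
position: [0.5408, -0.1587, 0.0707]
ft_force: [-4.7, -14.0, -1.0]
position: [0.5408, -0.1569, 0.0707]
ft_force: [-4.8, -13.5, -1.0]
```

C is sound too, giving only at about 14–15 N. Next I retreat and look again at stud A and the collar.

```bash
python3 -m creep '[[[0,-0.005,0],0],[[0,-0.005,0],0],[[0,-0.005,-0.01],0],[[0,0,-0.035],0],[[0,0,-0.035],0],[[0,0,-0.035],0],[[0,0,-0.035],0],[[0,0,0],0]]' 0.064 | egrep "time|pos|rot|ft_force:"
python3 - <<'E'
from h import *
L=[]
for n,x,y,w,h in(("top",205,115,60,70),("scene",195,215,70,60),("top",145,195,40,40),("scene",310,268,46,44)):
    c=robot.camera(n); i=cv2.resize(c["img"][y:y+h,x:x+w,::-1],None,fx=6,fy=6,interpolation=2)
    L.append(cv2.convertScaleAbs(i,alpha=1.8 if n=="top" else 1.3))
o=np.zeros((600,790,3),np.uint8); o[:420,:360]=L[0]; o[:360,364:784]=L[1]; 
o[364:600,544:784]=L[2][:236]; o[424:600,:276]=L[3][44:220]
cv2.imwrite("pics/v4.png",o)
E
```

```text
time: 14.53
position: [0.5452, -0.169, 0.2287]
tool_rot: [0.0, 1.0, -0.003, 0.007]
ft_force: [0.2, -0.7, -0.1]
```

View pics/v4.png

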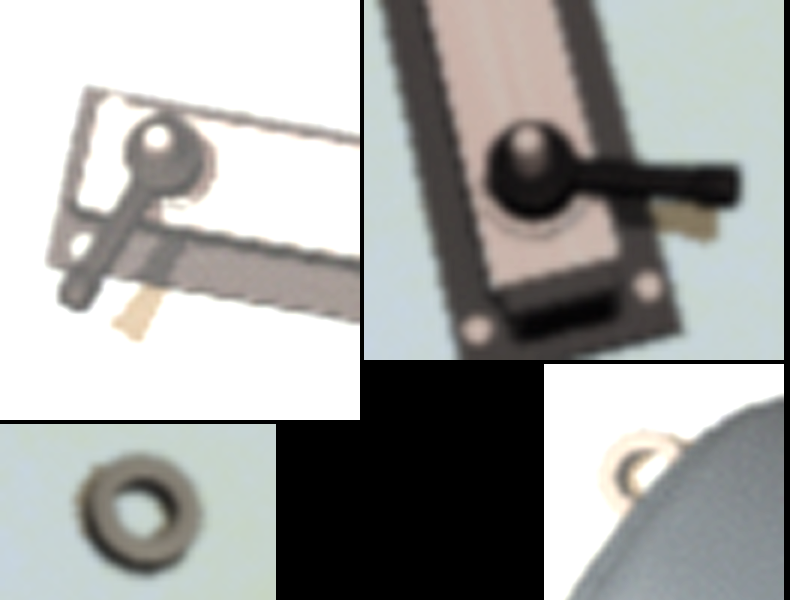

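Lever A has swung well clockwise. Stud A's top is at crop (157,138) in the top view and (528,136) in the scene view. The collar is unmoved, with its top centre at scene crop (145,508).

```bash
python3 - <<'E'
from h import *
T=robot.camera("top");S=robot.camera("scene")
g=lambda x,y,ox,oy:((x+.5)/6-.5+ox,(y+.5)/6-.5+oy)
a=g(157,138,205,115);b=g(164,136,195,215)
print(plane(T,*a,.108),plane(S,*b,.108),tri(T,a,S,b))
print("hub",plane(T,*g(162,154,205,115),.084),plane(S,*g(168,172,195,215),.08))
print("tip",plane(T,*g(75,292,205,115),.08),plane(S,*g(370,186,195,215),.08))
print("collar",plane(S,*g(145,128,310,268),.022))
print(robot.get_obs()["position"])
E
```

```text
[0.6706874  0.10598196 0.108     ] [0.66868733 0.10657534 0.108     ] (array([0.66954891, 0.10643596, 0.10906617]), np.float64(0.0019169747852256563))
hub [0.66990104 0.10569422 0.084     ] [0.67052797 0.10936668 0.08      ]
tip [0.6013741  0.14869195 0.08      ] [0.59635506 0.15401178 0.08      ]
collar [0.46198911 0.32695992 0.022     ]
[ 0.53975606 -0.16654448  0.21898008]
```

```bash
python3 -m creep '[[[0.0055,0.035,0],0],[[0.0055,0.035,0],0],[[0.0055,0.035,0],0],[[0.0055,0.035,0],0],[[0.0055,0.035,0],0],[[0.0055,0.035,0],0],[[0.0055,0.035,0],0],[[0.0055,0.035,0],0],[[0.0055,0.035,0],0],[[0.0055,0.035,0],0],[[0.0055,0.035,0],0],[[0.0055,0.035,0],0],[[0.0055,0.035,0],0],[[0.0055,0.035,0],0],[[0,0,0],0],[[0,0,0],0],[[0,0,0],0]]' 0.064 | egrep "time|pos|rot|width"
```

```text
time: 16.25
position: [0.4635, 0.3222, 0.2192]
tool_rot: [0.0, 1.0, -0.001, -0.001]
grip_width: 0.0639
```

```bash
python3 -m creep '[[[0,0.003,0.035],0],[[0,0,0.035],0],[[0,0,0.035],0],[[0,0,0.035],0],[[0,0,0.03],0],[[0,0,0.01],0],[[0,0,0],0],[[0,0,0],0]]' | egrep "pos|ft"; python3 -m creep '[[[0,0,0.01],0],[[0,0,0.01],0],[[0,0,0.01],0],[[0,0,0],0],[[0,0,0],0]]' | egrep "time|pos|ft_force|width"
```

```text
position: [0.4648, 0.3249, 0.0407]
ft_force: [-0.0, 0.3, 0.4]
time: 17.33
position: [0.4638, 0.3257, 0.0101]
ft_force: [0.4, -0.3, -0.0]
grip_width: 0.0641
```

```bash
python3 - <<'E'
from h import *
L=[]
for n,x,y,w,h in(("top",130,175,66,66),("scene",300,245,66,66)):
    c=robot.camera(n); i=cv2.resize(c["img"][y:y+h,x:x+w,::-1],None,fx=6,fy=6,interpolation=2)
    L.append(cv2.convertScaleAbs(i,alpha=1.6))
cv2.imwrite("pics/v5.png",np.hstack(L))
E
```

```text
(no output)
```

View pics/v5.png

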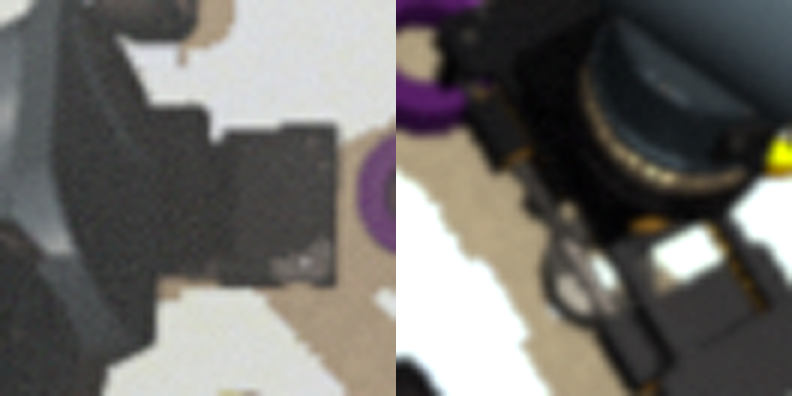

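The collar sits between the open fingers, at scene crop (580,290). I'll go down a little and grip.

```bash
python3 -m creep '[[[0.0005,0,0.003],0],[[0,0,0.003],0],[[0,0,0],0]]' | egrep "pos|ft_force|width"; python3 -m creep '[[[0,0,0],0],[[0,0,0],0],[[0,0,0],0],[[0,0,0],0],[[0,0,0],0],[[0,0,0],0],[[0,0,0],0]]' 0.03 15| egrep "time|pos|force|width"
```

```text
position: [0.4635, 0.3257, 0.0042]
ft_force: [-0.5, -0.5, -0.3]
grip_width: 0.0641
time: 18.27
position: [0.4639, 0.3258, 0.0046]
ft_force: [1.1, 0.4, 0.5]
grip_width: 0.0476
grip_force: 15.0
```

```bash
python3 -m creep '[[[0,0,-0.02],0],[[0,0,-0.035],0],[[0,0,-0.035],0],[[0,0,-0.035],0],[[0,0,-0.035],0],[[-0.0206,-0.0219,0],0],[[-0.0206,-0.0219,0],0],[[-0.0206,-0.0219,0],0],[[-0.0206,-0.0219,0],0],[[-0.0206,-0.0219,0],0],[[-0.0206,-0.0219,0],0],[[-0.0206,-0.0219,0],0],[[-0.0206,-0.0219,0],0],[[-0.0206,-0.0219,0],0],[[-0.0206,-0.0219,0],0],[[0,0,0],0],[[0,0,0],0],[[0,0,0],0]]'| egrep "time|pos|rot|force|width"
python3 - <<'E'
from h import *
L=[]
for n,x,y,w,h in(("top",195,100,66,80),("scene",185,180,66,80)):
    c=robot.camera(n); i=cv2.resize(c["img"][y:y+h,x:x+w,::-1],None,fx=6,fy=6,interpolation=2)
    L.append(cv2.convertScaleAbs(i,alpha=1.6))
cv2.imwrite("pics/v6.png",np.hstack(L))
E
```

```text
time: 19.77
position: [0.6686, 0.1068, 0.1639]
tool_rot: [0.001, 1.0, 0.0, -0.001]
ft_force: [0.3, -0.2, -0.6]
grip_width: 0.0473
grip_force: 15.0
```

View pics/v6.png

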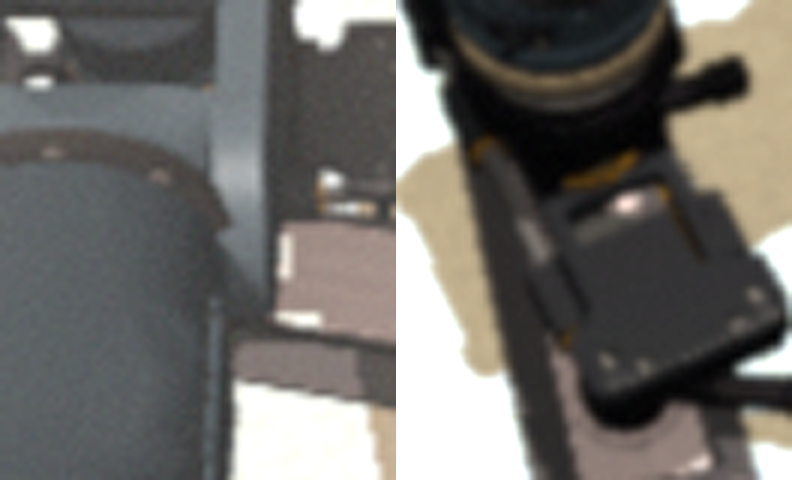

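```bash
python3 -m creep '[[[-0.001,0.0005,0.02],0],[[0,0,0.018],0],[[0,0,0],0],[[0,0,0],0]]'| egrep "pos|ft_force"; for i in 1 2 3; do python3 -m creep '[[[0,0,0.003],0],[[0,0,0.003],0],[[0,0,0],0]]'| egrep "pos|ft_force"; done
```

```text
position: [0.6689, 0.1082, 0.1257]
ft_force: [-0.2, 0.3, 0.4]
position: [0.6707, 0.1074, 0.121]
ft_force: [0.1, 0.7, -0.7]
position: [0.6702, 0.1071, 0.1141]
ft_force: [-0.2, -0.4, -0.6]
position: [0.6701, 0.1071, 0.1077]
ft_force: [0.2, 0.1, -1.0]
```

Past the stud top with no force, so it is over the stud. On down to the hub.

```bash
python3 -m creep '[[[0,0,0.003],0],[[0,0,0.003],0],[[0,0,0.003],0],[[0,0,0.003],0],[[0,0,0],0]]'| egrep "pos|ft_force"; for i in 1 2; do python3 -m creep '[[[0,0,0.0015],0],[[0,0,0.0015],0],[[0,0,0],0]]'| egrep "pos|ft_force"; done
```

```text
position: [0.67, 0.1071, 0.0956]
ft_force: [0.7, -0.3, -0.0]
position: [0.6705, 0.1071, 0.0933]
ft_force: [-0.3, 0.3, -1.4]
position: [0.6708, 0.1071, 0.0907]
ft_force: [-0.0, 0.3, -0.1]
```

```bash
python3 -m creep '[[[0,0,0.0005],0],[[0,0,0],0]]'| egrep "pos|ft_force"; python3 -m creep '[[[0,0,0],0],[[0,0,0],0],[[0,0,0],0],[[0,0,0],0],[[0,0,0],0]]' 0.064 | egrep "pos|force|width"; python3 -m creep '[[[0,0,-0.01],0],[[0,0,-0.02],0],[[0,0,-0.035],0],[[0,0,-0.035],0],[[0.03,0,-0.03],0],[[0.035,0.02,0],0],[[0.035,0.02,0],0],[[0.035,0.02,0],0],[[0.035,0.02,0],0],[[0,0.035,0],0],[[0,0.035,0],0],[[0,0.035,0],0],[[0,0.035,0],0],[[0,0.035,0],0],[[0,0,0],0],[[0,0,0],0]]' | egrep "time|pos|ft_force"
python3 - <<'E'
from h import *
L=[]
for n,x,y,w,h in(("top",205,110,66,80),("scene",195,200,66,80)):
    c=robot.camera(n); i=cv2.resize(c["img"][y:y+h,x:x+w,::-1],None,fx=6,fy=6,interpolation=2)
    L.append(cv2.convertScaleAbs(i,alpha=1.3))
cv2.imwrite("pics/v7.png",np.hstack(L))
E
```

```text
position: [0.6708, 0.1071, 0.0906]
ft_force: [-0.6, 0.1, 3.6]
position: [0.6705, 0.1072, 0.0898]
ft_force: [-0.3, 0.6, -0.5]
grip_width: 0.0631
grip_force: 0.0
time: 23.78
position: [0.5009, 0.3641, 0.22]
ft_force: [-0.1, -2.1, -0.2]
```

View pics/v7.png

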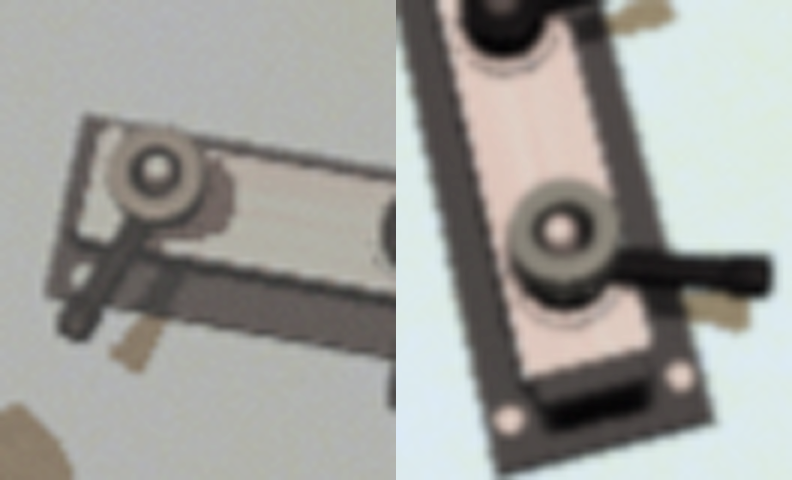

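The grey collar lies flat around stud A, at top crop (155,172) and scene crop (562,230), and lever A is still turned. The robot touches nothing.

```bash
python3 -c "
from rig import robot
print(robot.hand_in())"
```

```text
the job is handed in; nothing more can be done
None
```

Job handed in: lever A (leftmost from the robot) was the loose one, giving at about 4 N; I turned it to its stop (held firm at 17 N) and the grey collar lies flat on its hub, while B and C held until about 15 N and each moved over 5 mm.

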